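# Fill the sweet jar through the funnel and lift the funnel off

## Robot

A 6-joint arm with a two-finger parallel gripper is mounted at the origin on the work surface. World frame = base frame: x ahead of the robot, y to its left, z up, the work surface at z = 0. Lengths are in m, angles in rad, forces in N, time in s.
With the tool pointing down it reaches from about 0.35 to 0.85 m from the base axis. Payload 8.1 kg.
Tool frame: the origin (TCP) lies midway between the tips of the shut fingers; the grasp point (between the pads) lies 19 mm behind it; z points along the fingers, y is the direction in which the jaws open and shut (so a half turn about z gives the same grasp; the last joint's range is limited). The gripper opens to 85 mm and grips with 20 to 120 N. Pads are 22 mm wide; open, the fingers measure 114 mm over their backs; the gripper's body (76 mm by 85 mm) begins 54 mm behind the grasp point. The pads swing forward as they close: fully open they stand 13 mm farther back than shut.
Start: joints at [-1.394, 0.13, 1.488, -0, 1.523, -0.085], TCP at [0.155, -0.58, 0.198] pointing down, gripper open.
Joint ranges: [-2.96, 2.96], [-0.89, 2.26], [0.02, 2.5], [-1.34, 4.48], [0, 2.73], [-2.66, 2.66]. Speed limits (rad/s): [2.39, 2.39, 2.79, 3.14, 3.14, 3.14].

## Interface

Orientations are given as [roll, pitch, yaw] about the fixed x, y, z axes, in that order (R = Rz(yaw) Ry(pitch) Rx(roll)).
In Python, from cell import bot gives the robot as it stands.
- The arm moves only by the shell command python3 -m crank 'ROWS'. ROWS is JSON, a list of rows, each an object with "offset": the shift along the tool's x, y, z in m, a list of three; "dr": the turn, a rotation vector about the tool's x, y, z in degrees, a list of three; "gripper": the opening, from 0 (shut) to 1 (fully open). A call has 1 to 10 rows; each row shifts and turns the commanded pose from where the row before left it, along the tool's axes as they then stand; what a row does not reach is not made up. A row lasts 1/8 s, in which the tool goes at most 62.5 mm and 10.7 degrees, less where a joint would pass 70% of its speed; a pose out of reach is approached as far as the arm can. A call is refused whole if a number of a shift passes 0.0625 or a number of a turn 10.7, either way. A call with a gripper value outside its range is refused whole. The fingers move at their own pace and stop on an object; the grip force is fixed at half the most. Time passes only in rows, so rows that do not move let the fingers close. It gives the time, the measured TCP pose, the force and the opening at its end, in the units of the state.
- bot.state(): the state, without advancing time (a new reading comes with each control period).
- bot.snapshot(name): name is "scene" or "top" or "wrist"; returns a dict with "frame" (384x512x3 uint8, blue, green, red), "range_z" (384x512 float32, m along the optical axis (not along the pixel's ray), 0 where there is no reading), "K" (3x3 intrinsics, pixels), "k1" (the pictures are not rectified: a ray, as slopes to the right and down, at radius r is drawn at 1 + k1 r^2 times it, then the intrinsics apply), "rvec" (rotation vector, rad) and "tvec" (3), from world to camera coordinates, as OpenCV has them. Camera axes: x right, y down, z forward; pixel columns grow to the right and rows downward; lengths in m; the calibration is good to about 2 mm. A picture is of the moment at which its call begins.
- bot.job_done(): hands the job in, once; it reports no verdict.
The state is a dict: "time_s": time; "q": joint angles; "qd": joint speeds; "tau": joint torques, N m; "ee_pos": TCP position; "tcp_rot": TCP orientation; "wrist_force": force on the tool from outside, world axes, zero at the start; "ft_torque": the same for the moment, N m; "opening": finger opening in m.
Only numpy, scipy, OpenCV 4.12 (cv2) and the standard library are available. Lean on these libraries where they do the work, as an engineer would, in place of code of your own. Each camera call takes 0.05 s, during which the arm holds its last target. There are 200 camera calls.

## Task

Tip all seven sweets from the blue scoop through the red funnel into the glass jar, and set the empty scoop back down level on the bench. Then take the funnel by its handle, lift it straight up out of the jar, and finish while still holding it level and still above the jar, with about a hand's breadth (90 mm) of free air between spout and jar. Leave the filled jar standing where it is, and do not disturb the lid, the closed jar or the cupcake stand.

Things in the scene. Friction and masses are not known exactly. Their poses are not given: they have to be found in the camera images.
- jar: Open clear glass jar, loose, standing upright on the bench: 72 mm outside diameter, 64 mm inside, 115 mm tall, floor 6 mm thick, about 350 g. Origin at the centre of its underside, z up.
- funnel_mouth (a point): Centre of the mouth (rim plane) of the red plastic funnel (loose, 100 g) sitting in the jar's mouth. Rim 138 mm across; 45 degree cone; then a spout 57 mm outside, 51 inside, ending 63 mm below this point. A flat collar 43 mm below this point rests on the jar's rim (spout 20 mm inside the jar); this point starts 158 mm above the bench. z up the funnel's axis; -x points to its handle.
- funnel_handle (a point): Grasp point of the funnel's handle: a straight bar 14 mm wide, 18 mm tall, sticking out level from the rim along the funnel's -x, reaching 135 mm from the funnel's axis, its top flush with the rim. This point is in the bar's middle, 108 mm from the axis and 9 mm below the rim plane. Same axes as the funnel's mouth.
- scoop_handle (a point): Grasp point on the handle of the blue scoop (loose, about 180 g), which stands level on the bench with seven sweets in its pan. x points to its pouring front, z up. The handle is a black bar along x, 14 mm wide (y), 20 mm tall, 110 mm long; this point is near its middle, 40 mm above the scoop's underside. The pan's back wall is 57 mm ahead of this point.
- scoop_lip (a point): Middle of the scoop's pouring lip, 174 mm ahead of scoop_handle, 14 mm below it, 78 mm wide; same axes. The pan has a flat floor 74 mm long and 72 wide, back wall 50 and side walls 42 mm tall, then an open ramp rising at 30 degrees to this lip. Tipped nose-down about its cross axis (y) by 60 to 70 degrees, the sweets roll out over the lip.
- lid: Bystander: the jar's brass lid, lying on the bench, 76 mm diameter, 26 mm tall with its knob. Origin at the centre of its underside.
- full_jar: Bystander: closed amber jar with a black cap, 70 mm diameter, 130 mm tall. Origin at the centre of its underside.
- cake_stand: Bystander: small dark metal cupcake stand, round top 100 mm diameter, 70 mm tall. Origin at the centre of its foot.
- sweet0_center (a point): Centre of a hard yellow ball-shaped sweet, 22 mm diameter, 10 g, starting in the scoop's pan.
- sweet1_center (a point): Centre of a hard orange ball-shaped sweet, 22 mm diameter, 10 g, starting in the scoop's pan.
- sweet2_center (a point): Centre of a hard green ball-shaped sweet, 22 mm diameter, 10 g, starting in the scoop's pan.
- sweet3_center (a point): Centre of a hard red ball-shaped sweet, 22 mm diameter, 10 g, starting in the scoop's pan.
- sweet4_center (a point): Centre of a hard yellow ball-shaped sweet, 22 mm diameter, 10 g, starting in the scoop's pan.
- sweet5_center (a point): Centre of a hard green ball-shaped sweet, 22 mm diameter, 10 g, starting in the scoop's pan.
- sweet6_center (a point): Centre of a hard orange ball-shaped sweet, 22 mm diameter, 10 g, starting in the scoop's pan.
There are look-alikes about, which are no part of the job. Of the things shaped like the part that bears scoop_handle, the blue one is meant.

How it is judged:
On the way:
1. all seven sweets are in the jar while the funnel still sits on it (horizontal distance between each of sweet0_center, sweet1_center, sweet2_center, sweet3_center, sweet4_center, sweet5_center, sweet6_center and jar below 0.032 m and z of sweet0_center in the frame of jar between 0 and 0.1 m and z of sweet1_center in the frame of jar between 0 and 0.1 m and z of sweet2_center in the frame of jar between 0 and 0.1 m and z of sweet3_center in the frame of jar between 0 and 0.1 m and z of sweet4_center in the frame of jar between 0 and 0.1 m and z of sweet5_center in the frame of jar between 0 and 0.1 m and z of sweet6_center in the frame of jar between 0 and 0.1 m and z of funnel_mouth in the frame of jar below 0.168 m and horizontal distance between funnel_mouth and jar below 0.02 m), for 0.2 s.
At the end, for the whole second after the job is handed in: All sweets in the jar; jar upright, within 50 mm of its start; scoop level (7 degrees) on the bench, released, at rest; funnel held by the fingers alone, still, level within 8.6 degrees, its axis within 50 mm of the jar's, 40 to 170 mm of air between spout and jar rim (horizontal distance between each of sweet0_center, sweet1_center, sweet2_center, sweet3_center, sweet4_center, sweet5_center, sweet6_center and jar below 0.032 m and z of sweet0_center in the frame of jar between 0 and 0.1 m and z of sweet1_center in the frame of jar between 0 and 0.1 m and z of sweet2_center in the frame of jar between 0 and 0.1 m and z of sweet3_center in the frame of jar between 0 and 0.1 m and z of sweet4_center in the frame of jar between 0 and 0.1 m and z of sweet5_center in the frame of jar between 0 and 0.1 m and z of sweet6_center in the frame of jar between 0 and 0.1 m and angle between jar's own z axis and vertical below 0.1 rad and height (world z) of jar below 0.01 m and distance of jar from where it was at the start of the episode below 0.05 m and linear speed of each of jar, scoop, funnel below 0.02 m/s and height (world z) of scoop_handle below 0.052 m and angle between scoop_handle's own z axis and vertical below 0.12 rad and contact force between scoop and the arm below 0.05 N and contact force between scoop and the fingers below 0.05 N and z of funnel_mouth in the frame of jar between 0.218 and 0.348 m and horizontal distance between funnel_mouth and jar below 0.05 m and angle between funnel_mouth's own z axis and vertical below 0.15 rad and angular speed of funnel below 0.1 rad/s and contact force between funnel and the fingers above 0.5 N and contact force between funnel and jar below 0.05 N and contact force between funnel and scoop below 0.05 N); the arm keeps its last pose, push and grip.
It fails at once if the lid is moved more than 30 mm (distance of lid from where it was at the start of the episode above 0.03 m).
It fails at once if the closed jar is moved more than 30 mm (distance of full_jar from where it was at the start of the episode above 0.03 m).
It fails at once if the cupcake stand is moved more than 30 mm (distance of cake_stand from where it was at the start of the episode above 0.03 m).
It also fails if it takes over 69 s, if anything falls off the work surface, if the arm or the gripper's body presses on something with over 40 N, if the wrist force passes 120 N, or if a joint passes its speed limit or range.

## Working session

There is one attempt and no reset: what is moved stays moved. The work goes in short steps, Python scripts to look and compute and a shell command to move; the robot and the scene stay as the last step left them, time stands still between calls to the robot, and variables do not carry over. Pictures are saved under pics/ and viewed, about 8 in all and at most 12, crops included, and the job is handed in when it is done.

```bash
mkdir -p pics; cat > h.py <<'E'
import numpy as np,cv2
from cell import bot
from scipy.spatial.transform import Rotation as R
def snap(n):
    s=bot.snapshot(n); return s
def cloud(s):
    K=s["K"];h,w=s["range_z"].shape
    u,v=np.meshgrid(np.arange(w),np.arange(h))
    d=np.array([s["k1"],0,0,0],float) 
    p=cv2.undistortPoints(np.stack([u,v],-1).reshape(-1,1,2).astype(np.float64),np.array(K,float),d).reshape(h,w,2)
    z=s["range_z"]
    c=np.dstack([p[...,0]*z,p[...,1]*z,z])
    M=cv2.Rodrigues(np.array(s["rvec"],float))[0]
    P=(c-np.array(s["tvec"],float).ravel())@M
    P[z==0]=np.nan
    return P
E
python3 - <<'E'
from h import *
print(bot.state())
a=[]
for n in("scene","top"):
    s=snap(n);cv2.imwrite(f"pics/{n}0.png",s["frame"]);np.savez(f"{n}0.npz",P=cloud(s),f=s["frame"])
    P=cloud(s);print(n,np.nanmin(P.reshape(-1,3),0),np.nanmax(P.reshape(-1,3),0),s['k1'],s['K'][0][0])
E
```

```text
{'time_s': 0.0, 'q': array([-1.39441382e+00,  1.31199679e-01,  1.48929665e+00, -1.78869098e-05,
        1.52301189e+00, -8.54174607e-02]), 'qd': array([-0.00136593,  0.00110443,  0.00026019, -0.00019878,  0.00075522,
       -0.0001744 ]), 'tau': array([-2.68655189e-03, -5.69404292e+01, -5.00549340e+01, -6.21158561e-04,
        1.45243984e-02, -2.80580474e-05]), 'ee_pos': array([ 0.15518563, -0.57893308,  0.19711196]), 'tcp_rot': array([-3.13968255e+00, -1.45623872e-04,  2.61800701e-01]), 'wrist_force': array([-0.4171419 ,  0.17599874, -0.05420616]), 'ft_torque': array([-0.02630993,  0.02162498,  0.01930645]), 'opening': 0.08532002982933234}
scene [-1.87963196 -2.14328298 -0.77967881] [1.22132854 0.74601166 0.52385999] -0.065578762107942 446.66592460465546
top [-0.47983982 -1.46641829 -0.77583581] [1.35006966 1.4369727  0.74890084] -0.09391309797228971 404.12443795839437
```

View pics/scene0.png

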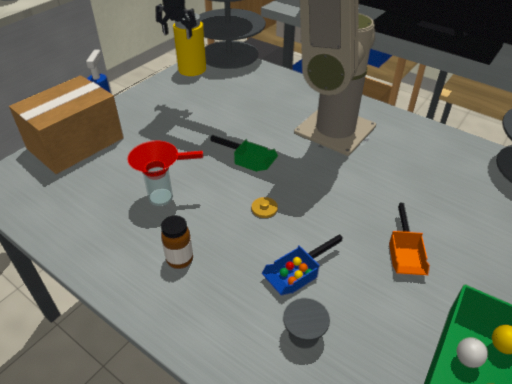

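View pics/top0.png

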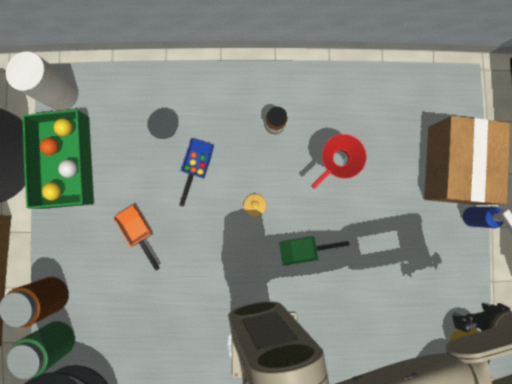

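The top view shows the scoop at about (197,165) with its handle to (183,203), the funnel at (344,157) with its handle to (315,186), the lid at (254,204), the amber jar at (275,118) and the stand at (163,122). Up in the image is +x and left is +y.

```bash
python3 - <<'E'
from h import *
d=np.load("top0.npz");P=d["P"];hsv=cv2.cvtColor(d["f"],cv2.COLOR_BGR2HSV);H,S,V=[hsv[...,i].astype(int) for i in range(3)]
def comp(m,box):
    z=np.zeros_like(m);x0,y0,x1,y1=box;z[y0:y1,x0:x1]=m[y0:y1,x0:x1];return z
Z=P[...,2]
def rep(n,m):
    Q=P[m];Q=Q[~np.isnan(Q[:,0])]
    r=cv2.minAreaRect(Q[:,:2].astype(np.float32)) 
    print(n,len(Q),"med",np.median(Q,0).round(3),"z5-95",np.percentile(Q[:,2],[5,95]).round(3),"rect",np.round(r[0],3),np.round(r[1],3),round(r[2],1))
    return Q
red=(((H<6)|(H>174))&(S>150)&(V>80))
Q=rep("funnel",comp(red,(300,120,380,195)))
rim=Q[Q[:,2]>0.15];c=cv2.minEnclosingCircle
blue=comp((H>100)&(H<130)&(S>120)&(V>50),(170,130,220,210));B=rep("blue",blue)
hd=comp((V<60)&(Z>0.02)&(Z<0.07)&~blue,(170,172,200,212));Hd=rep("scoophandle",hd)
v=np.linalg.eigh(np.cov(Hd[:,:2].T))[1][:,-1];print("axis",v,np.degrees(np.arctan2(v[1],v[0])))
hf=comp(red&(Z>0.1),(300,165,331,195));Hf=rep("fhandle",hf)
# axis rim: pts above, excluding handle
m=comp(red&(Z>.148),(320,125,380,190));W=rep("rim",m)[:,:2]
w=np.c_[2*W,np.ones(len(W))]
(cx,cy),r=c(W.astype(np.float32));print("mec",cx,cy,r)
rep("lid",comp((H>15)&(H<35)&(S>100)&(Z>.005),(240,190,270,218)))
rep("amber",comp((Z>.1),(255,95,295,135)));rep("stand",comp((Z>.05)&(Z<.09),(140,100,185,145)))
rep("jarglass",comp((Z>.02)&(Z<.12),(320,120,380,195)))
# top-rim of scoop
T=B[B[:,2]>.035];print(len(T),T.min(0),T.max(0),cv2.boxPoints(cv2.minAreaRect(B[:,:2].astype(np.float32))))
print(bot.state()["ee_pos"])
E
```

```text
funnel 1342 med [ 0.616 -0.249  0.142] z5-95 [0.118 0.157] rect [ 0.595 -0.215] [0.134 0.2  ] 37.3
blue 491 med [0.648 0.217 0.013] z5-95 [-0.001  0.04 ] rect [0.628 0.217] [0.077 0.12 ] 72.4
scoophandle 90 med [0.521 0.251 0.048] z5-95 [0.043 0.053] rect [0.519 0.252] [0.011 0.1  ] 71.9
axis [-0.9522228   0.30540423] 162.2175152387968
fhandle 109 med [ 0.555 -0.18   0.155] z5-95 [0.143 0.16 ] rect [ 0.553 -0.177] [0.024 0.088] 55.8
rim 406 med [ 0.612 -0.237  0.153] z5-95 [0.149 0.159] rect [ 0.613 -0.234] [0.132 0.15 ] 8.1
mec 0.5998386144638062 -0.2287459671497345 0.08721113204956055
lid 370 med [0.468 0.028 0.011] z5-95 [0.007 0.024] rect [0.47  0.028] [0.07  0.071] 89.5
amber 353 med [ 0.739 -0.04   0.128] z5-95 [0.103 0.132] rect [ 0.741 -0.041] [0.062 0.063] 48.5
stand 748 med [0.735 0.328 0.068] z5-95 [0.064 0.072] rect [0.735 0.328] [0.103 0.097] 45.1
jarglass 179 med [ 0.625 -0.263  0.113] z5-95 [0.029 0.119] rect [ 0.613 -0.246] [0.065 0.064] 35.3
49 [0.56320764 0.16750554 0.03538908] [0.6796597  0.26670576 0.05222328] [[0.55853564 0.1989793 ]
 [0.67331666 0.16248433]
 [0.6966863  0.23598485]
 [0.5819053  0.27247983]]
[ 0.15520461 -0.57900448  0.19724977]
```

```bash
cat >> h.py <<'E'
def pose():
    s=bot.state();return R.from_euler("xyz",s["tcp_rot"]).as_matrix(),np.array(s["ee_pos"])
def target(yaw,a):  # tool for scoop heading yaw(deg), tool pitched forward a deg
    X=np.array([np.cos(np.radians(yaw)),np.sin(np.radians(yaw)),0]);Z=np.array([0,0,1.]);Y=np.cross(Z,X)
    A=np.c_[-X,Y,-Z]
    return A@R.from_rotvec([0,-np.radians(a),0]).as_matrix()
def screw(R1,p1,N,R0=None,p0=None,label=""):
    from scipy.linalg import logm,expm
    if R0 is None:R0,p0=pose()
    w=R.from_matrix(R0.T@R1).as_rotvec()
    T=np.eye(4);T[:3,:3]=R0.T@R1;T[:3,3]=R0.T@(p1-p0)
    E=expm(np.real(logm(T))/N)
    print(label,N,"x offset",E[:3,3].round(4).tolist(),"dr",np.degrees(w/N).round(2).tolist())
E
python3 - <<'E'
from h import *
from scipy.optimize import least_squares
d=np.load("top0.npz");P=d["P"];hsv=cv2.cvtColor(d["f"],cv2.COLOR_BGR2HSV);H,S,V=[hsv[...,i].astype(int) for i in range(3)]
m=((H<6)|(H>174))&(S>150)&(V>80)&(P[...,2]>.13);z=np.zeros_like(m);z[120:195,300:380]=m[120:195,300:380]
Q=P[z];
c0=np.array([.615,-.243])
for _ in range(5):
    v=Q[:,:2]-c0;rr=np.hypot(*v.T);hp=Q[rr>.085];hd=(hp[:,:2]-c0).mean(0);hd/=np.linalg.norm(hd)
    o=(Q[:,2]>.152)&((v@hd)<.4*rr)
    A=Q[o,:2];f=least_squares(lambda x:np.hypot(*(A-x[:2]).T)-x[2],[*c0,.065],loss="soft_l1",f_scale=.003);c0=f.x[:2]
print("funnel axis",f.x,o.sum(),"handle az",np.degrees(np.arctan2(hd[1],hd[0])),"reach",((hp[:,:2]-c0)@hd).max())
L=np.linalg.eigh(np.cov(hp[:,:2].T))[1][:,-1];print("eig az",np.degrees(np.arctan2(L[1],L[0])),hp.mean(0))
# first move
X=np.array([.9522,-.3054,0]);hnd=np.array([.519,.2515,.040]);G=hnd+.015*X
Rt=target(-17.8,40);tcp=G+.017*Rt[:,2];print("grasp tcp",tcp,"hover",tcp-.12*Rt[:,2])
R0,p0=pose();pu=p0+[0,0,.15]
screw(Rt,tcp-.12*Rt[:,2],24,R0,pu)
screw(target(-17.8,0),np.array([.45,.27,.34]),24,R0,pu,"flat")
E
```

```text
funnel axis [ 0.61303221 -0.24199152  0.06383058] 154 handle az 133.5627282927625 reach 0.1323013592492651
eig az 134.06679867492824 [ 0.53755119 -0.16262533  0.15622019]
grasp tcp [0.54368729 0.24357855 0.02697724] hover [0.47024525 0.26715821 0.11890258]
 24 x offset [0.0498, 0.0096, -0.005] dr [-2.12, -0.63, -5.81]
flat 24 x offset [0.0485, 0.0127, 0.0003] dr [-0.0, -0.01, -6.13]
```

```bash
python3 -m crank '[{"offset":[0,0,-0.05],"dr":[0,0,0],"gripper":1},{"offset":[0,0,-0.05],"dr":[0,0,0],"gripper":1},{"offset":[0,0,-0.05],"dr":[0,0,0],"gripper":1},{"offset":[0.0485,0.0127,0],"dr":[0,0,-6.1],"gripper":1},{"offset":[0.0485,0.0127,0],"dr":[0,0,-6.1],"gripper":1},{"offset":[0.0485,0.0127,0],"dr":[0,0,-6.1],"gripper":1},{"offset":[0.0485,0.0127,0],"dr":[0,0,-6.1],"gripper":1},{"offset":[0.0485,0.0127,0],"dr":[0,0,-6.1],"gripper":1},{"offset":[0.0485,0.0127,0],"dr":[0,0,-6.1],"gripper":1},{"offset":[0.0485,0.0127,0],"dr":[0,0,-6.1],"gripper":1}]'
python3 - <<'E'
from h import *
screw(target(-17.8,0),np.array([.45,.27,.34]),17)
print(bot.state()["q"])
E
```

```text
time_s: 1.35
ee_pos: [0.4816, -0.469, 0.3471]
tcp_rot: [-3.14, -0.0, 1.01]
wrist_force: [0.1, -0.5, 1.2]
opening: 0.0854
 17 x offset [0.0485, 0.0126, 0.0004] dr [-0.0, -0.01, -6.14]
[-8.48315575e-01  3.29719411e-01  9.90317588e-01 -2.28906813e-05
  1.82312581e+00 -2.88001880e-01]
```

Tracking is exact, so I'll continue.

```bash
python3 -m crank '[{"offset":[0.0485,0.0127,0],"dr":[0,0,-6.1],"gripper":1},{"offset":[0.0485,0.0127,0],"dr":[0,0,-6.1],"gripper":1},{"offset":[0.0485,0.0127,0],"dr":[0,0,-6.1],"gripper":1},{"offset":[0.0485,0.0127,0],"dr":[0,0,-6.1],"gripper":1},{"offset":[0.0485,0.0127,0],"dr":[0,0,-6.1],"gripper":1},{"offset":[0.0485,0.0127,0],"dr":[0,0,-6.1],"gripper":1},{"offset":[0.0485,0.0127,0],"dr":[0,0,-6.1],"gripper":1},{"offset":[0.0485,0.0127,0],"dr":[0,0,-6.1],"gripper":1},{"offset":[0.0485,0.0127,0],"dr":[0,0,-6.1],"gripper":1},{"offset":[0.0485,0.0127,0],"dr":[0,0,-6.1],"gripper":1}]'
python3 -m crank '[{"offset":[0.0485,0.0127,0],"dr":[0,0,-6.1],"gripper":1},{"offset":[0.0485,0.0127,0],"dr":[0,0,-6.1],"gripper":1},{"offset":[0.0485,0.0127,0],"dr":[0,0,-6.1],"gripper":1},{"offset":[0.0485,0.0127,0],"dr":[0,0,-6.1],"gripper":1},{"offset":[0.0485,0.0127,0],"dr":[0,0,-6.1],"gripper":1},{"offset":[0.0485,0.0127,0],"dr":[0,0,-6.1],"gripper":1},{"offset":[0.0485,0.0127,0],"dr":[0,0,-6.1],"gripper":1},{"offset":[0,0,0],"dr":[0,0,0],"gripper":1}]'
python3 - <<'E'
from h import *
print(bot.state()["q"])
# check wrist view
s=snap("wrist");cv2.imwrite("pics/w1.png",s["frame"]);np.savez("w1.npz",P=cloud(s),f=s["frame"])
hd=(cloud(s));Z=hd[...,2];V=s["frame"].max(2)
m=(V<60)&(Z>.03)&(Z<.07)
Q=hd[m];Q=Q[(np.abs(Q[:,0]-.52)<.09)&(np.abs(Q[:,1]-.25)<.06)]
if len(Q):
    v=np.linalg.eigh(np.cov(Q[:,:2].T))[1][:,-1];print(len(Q),cv2.minAreaRect(Q[:,:2].astype(np.float32)),np.degrees(np.arctan2(v[1],v[0])),np.median(Q,0))
f=cv2.cvtColor(s["frame"],cv2.COLOR_BGR2HSV)
m=(f[...,0]>100)&(f[...,0]<130)&(f[...,1]>120);Q=hd[m];Q=Q[~np.isnan(Q[:,0])]
if len(Q):print("blue",len(Q),cv2.minAreaRect(Q[:,:2].astype(np.float32)))
Rt=target(-17.8,40);tcp=np.array([.5437,.2436,.027])
screw(Rt,tcp-.12*Rt[:,2],8)
E
```

```text
time_s: 2.6
ee_pos: [0.6399, -0.0175, 0.3472]
tcp_rot: [-3.141, -0.001, 2.075]
wrist_force: [0.5, -0.3, 0.1]
opening: 0.0856
time_s: 3.6
ee_pos: [0.4545, 0.2728, 0.3484]
tcp_rot: [3.141, -0.0, 2.822]
wrist_force: [0.8, 0.5, 0.1]
opening: 0.0851
[ 4.43289618e-01 -7.07223750e-02  1.42264624e+00  7.76006848e-04
  1.78955532e+00 -8.08188799e-01]
524 ((0.5210713744163513, 0.2559652626514435), (0.017487064003944397, 0.11170884221792221), 71.49160766601562) 162.3318130503167 [0.51570143 0.25667424 0.04987192]
blue 3637 ((0.4892917573451996, 0.26424336433410645), (0.14576448500156403, 0.40467026829719543), 72.8569564819336)
 8 x offset [0.0069, 0.0, 0.0285] dr [-0.03, -5.0, -0.08]
```

View pics/w1.png

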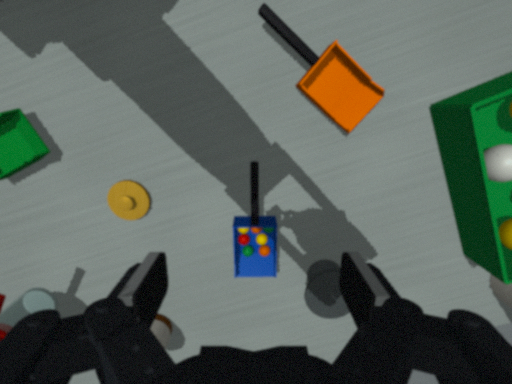

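The wrist view shows the handle from (253,160) to (254,225), lined up with the tool. It is 112 mm long with its top at z=0.050, which matches the given sizes.

```bash
python3 -m crank '[{"offset":[0.007,0,0.0285],"dr":[0,-5,0],"gripper":1},{"offset":[0.007,0,0.0285],"dr":[0,-5,0],"gripper":1},{"offset":[0.007,0,0.0285],"dr":[0,-5,0],"gripper":1},{"offset":[0.007,0,0.0285],"dr":[0,-5,0],"gripper":1},{"offset":[0.007,0,0.0285],"dr":[0,-5,0],"gripper":1},{"offset":[0.007,0,0.0285],"dr":[0,-5,0],"gripper":1},{"offset":[0.007,0,0.0285],"dr":[0,-5,0],"gripper":1},{"offset":[0.007,0,0.0285],"dr":[0,-5,0],"gripper":1},{"offset":[0,0,0],"dr":[0,0,0],"gripper":1}]'
python3 - <<'E'
from h import *
print(bot.state()["q"])
R0,p0=pose();Rt=target(-17.8,40);print(R.from_matrix(R0.T@Rt).as_rotvec(degrees=True),R0.T@(np.array([.5437,.2455,.027])-p0))
E
```

```text
time_s: 4.78
ee_pos: [0.4687, 0.2631, 0.1139]
tcp_rot: [-3.131, 0.694, 2.823]
wrist_force: [-0.7, -0.0, 0.4]
opening: 0.0854
[ 0.86522504 -0.22178248  2.16455868 -0.75696409  1.05268965 -0.04350553]
[-0.89042382 -0.20989731 -0.33048207] [-0.00333894  0.00798979  0.11581732]
```

```bash
python3 -m crank '[{"offset":[-0.0033,0.008,0.02],"dr":[-0.9,-0.2,-0.3],"gripper":1},{"offset":[0,0,0.032],"dr":[0,0,0],"gripper":1},{"offset":[0,0,0.032],"dr":[0,0,0],"gripper":1},{"offset":[0,0,0.032],"dr":[0,0,0],"gripper":1},{"offset":[0,0,0],"dr":[0,0,0],"gripper":1}]'
python3 - <<'E'
from h import *
R0,p0=pose();Rt=target(-17.8,40);print(R.from_matrix(R0.T@Rt).as_rotvec(degrees=True),R0.T@(np.array([.5437,.2455,.027])-p0))
s=snap("wrist");cv2.imwrite("pics/w2.png",s["frame"])
E
```

```text
time_s: 5.4
ee_pos: [0.5485, 0.2484, 0.032]
tcp_rot: [3.132, 0.7, 2.821]
wrist_force: [-0.6, -0.9, -0.7]
opening: 0.0854
[ 0.1776458   0.12601223 -0.4287744 ] [ 0.00600538 -0.00429159  0.00138787]
```

View pics/w2.png

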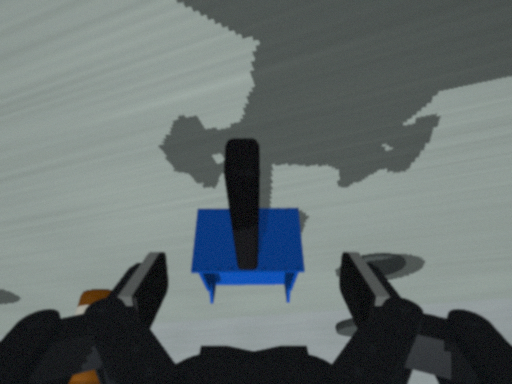

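The wrist view shows the bar running from (243,140) to the back wall at (247,268), between the fingers at x=155 and x=350. I'll make a small correction and close.

```bash
python3 -m crank '[{"offset":[0.006,-0.003,0.001],"dr":[0,0,0],"gripper":1},{"offset":[0,0,0],"dr":[0,0,0],"gripper":0},{"offset":[0,0,0],"dr":[0,0,0],"gripper":0},{"offset":[0,0,0],"dr":[0,0,0],"gripper":0},{"offset":[0,0,0],"dr":[0,0,0],"gripper":0},{"offset":[0,0,0],"dr":[0,0,0],"gripper":0},{"offset":[0,0,0],"dr":[0,0,0],"gripper":0},{"offset":[0,0,0],"dr":[0,0,0],"gripper":0},{"offset":[0,0,0],"dr":[0,0,0],"gripper":0}]'
python3 - <<'E'
from h import *
R0,p0=pose();print(p0,R0.T@np.array([0,0,1.]),R0[:,2],bot.state()["q"])
E
```

```text
time_s: 6.58
ee_pos: [0.5426, 0.2488, 0.0275]
tcp_rot: [3.13, 0.702, 2.824]
wrist_force: [-4.8, 0.6, 4.8]
opening: 0.0073
[0.5425563  0.24880188 0.02754406] [-0.64554083  0.00891705 -0.7636737 ] [ 0.61679446 -0.19070151 -0.7636737 ] [ 0.71307657  0.02364313  2.12921598 -0.88299331  0.78792989  0.03810821]
```

```bash
python3 -m crank '[{"offset":[0,0,0],"dr":[0,0,0],"gripper":0}]'
python3 - <<'E'
from h import *
s=snap("wrist");t=snap("scene");cv2.imwrite("pics/w3.png",np.hstack([s["frame"][100:384,100:420],cv2.resize(t["frame"][200:320,230:365],(320,284))]))
E
```

```text
time_s: 6.7
ee_pos: [0.5426, 0.2488, 0.0275]
tcp_rot: [3.13, 0.702, 2.824]
wrist_force: [-4.4, 0.7, 4.2]
opening: 0.007
```

View pics/w3.png

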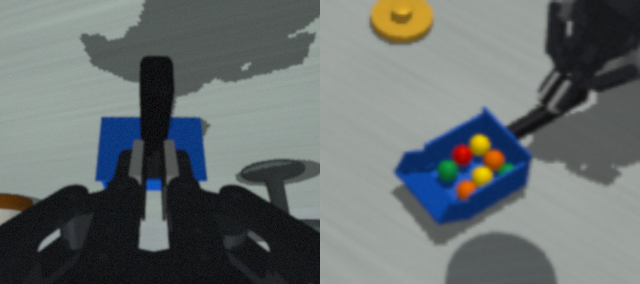

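Both fingers lie either side of the bar, at about (137,160) and (170,160), but the opening reads 7 mm where the bar is 14 mm. I'll test with a small lift.

```bash
python3 -m crank '[{"offset":[-0.0065,0,-0.0076],"dr":[0,0,0],"gripper":0},{"offset":[-0.0065,0,-0.0076],"dr":[0,0,0],"gripper":0},{"offset":[-0.0065,0,-0.0076],"dr":[0,0,0],"gripper":0},{"offset":[0,0,0],"dr":[0,0,0],"gripper":0}]'
python3 - <<'E'
from h import *
t=snap("top");P=cloud(t);h=cv2.cvtColor(t["frame"],cv2.COLOR_BGR2HSV)
m=(h[...,0]>100)&(h[...,0]<130)&(h[...,1]>120)&(h[...,2]>50);z=np.zeros_like(m);z[125:215,165:225]=m[125:215,165:225]
Q=P[z];print(len(Q),cv2.minAreaRect(Q[:,:2].astype(np.float32)),np.percentile(Q[:,2],[5,50,95]))
# floor plane tilt along scoop x
X=np.array([.952,-.305]);u=Q[:,:2]@X;lo=u<np.median(u)
A=np.c_[u,Q[:,:2]@np.array([.305,.952]),np.ones(len(Q))]
for a in np.linspace(u.min(),u.max(),6)[:-1]:
    k=(u>=a)&(u<a+.025);print(round(a-u.min(),3),k.sum(),np.percentile(Q[k,2],[5,50,95]).round(3))
s=snap("scene");cv2.imwrite("pics/s4.png",cv2.resize(s["frame"][180:330,220:370],(600,600)))
E
```

```text
time_s: 7.3
ee_pos: [0.5433, 0.2489, 0.059]
tcp_rot: [3.127, 0.703, 2.822]
wrist_force: [-1.5, 0.4, 0.1]
opening: 0.0062
500 ((0.6174259781837463, 0.22148609161376953), (0.07659542560577393, 0.1149229034781456), 71.51861572265625) [nan nan nan]Traceback (most recent call last):
  File "<stdin>", line 9, in <module>
    return _quantile_unchecked(
        a, q, axis, out, overwrite_input, method, keepdims, weights)
    return _ureduce(a,
                    func=_quantile_ureduce_func,
    ...<5 lines>...
                    overwrite_input=overwrite_input,
                    method=method)
    r = func(a, **kwargs)
    result = _quantile(arr,
                       quantiles=q,
    ...<2 lines>...
                       out=out,
                       weights=wgt)
    slices_having_nans = np.isnan(arr[-1, ...])
                                  ~~~^^^^^^^^^
IndexError: index -1 is out of bounds for axis 0 with size 0
```

```bash
python3 - <<'E'
from h import *
s=snap("scene");w=snap("wrist");cv2.imwrite("pics/s4.png",np.hstack([cv2.resize(s["frame"][180:330,240:390],(400,400)),w["frame"][:,56:456]][:1]+[cv2.resize(w["frame"][:,56:456],(400,400))]))
print(bot.state())
E
```

```text
{'time_s': 7.45, 'q': array([ 0.71238866, -0.04011722,  2.1248603 , -0.8335287 ,  0.83214418,
       -0.0338725 ]), 'qd': array([-0.00018493,  0.00845704,  0.00235369, -0.00040483, -0.00232263,
       -0.00181687]), 'tau': array([-6.70817122e-01, -4.23955429e+01, -4.46928549e+01, -3.89013961e+00,
       -1.93304569e-01, -1.69726711e-02]), 'ee_pos': array([0.54245268, 0.24837835, 0.05726502]), 'tcp_rot': array([3.13005101, 0.70146473, 2.82369411]), 'wrist_force': array([-1.05166155,  0.261984  , -0.46359347]), 'ft_torque': array([0.20582369, 0.55569256, 0.02447714]), 'opening': 0.0066958861501254215}
```

View pics/s4.png

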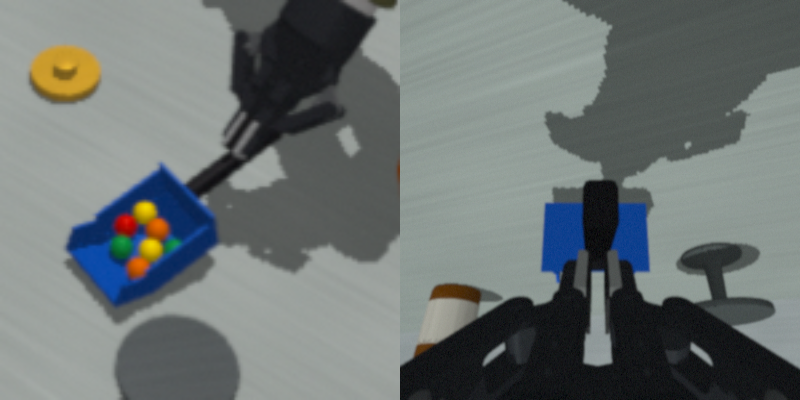

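```bash
cat >> h.py <<'E'
def scoop(name="top"):
    t=snap(name);P=cloud(t);h=cv2.cvtColor(t["frame"],cv2.COLOR_BGR2HSV)
    m=((h[...,0]>100)&(h[...,0]<130)&(h[...,1]>120)&(h[...,2]>50)).astype(np.uint8)
    n,l,st,_=cv2.connectedComponentsWithStats(m)
    for i in range(1,n):
        Q=P[l==i];Q=Q[~np.isnan(Q[:,0])]
        if len(Q)<150 or not(.3<np.median(Q[:,0])<.9 and abs(np.median(Q[:,1]))<.4):continue
        r=cv2.minAreaRect(Q[:,:2].astype(np.float32));print(name,len(Q),np.round(r[0],3),np.round(r[1],3),round(r[2],1),"z",np.percentile(Q[:,2],[2,25,50,75,98]).round(3))
        np.save("blue_%s.npy"%name,Q)
E
python3 - <<'E'
from h import *
scoop("top");scoop("scene");scoop("wrist")
for n in("top","scene"):
    Q=np.load(f"blue_{n}.npy");u=Q[:,:2]@np.array([.952,-.305]);u-=u.min()
    for a in np.arange(0,.12,.02):
        k=(u>=a)&(u<a+.02);print(n,a.round(2),k.sum(),np.percentile(Q[k,2],[10,50,90]).round(3) if k.sum() else"")
E
```

```text
top 490 [0.619 0.22 ] [0.077 0.118] 71.0 z [0.002 0.01  0.014 0.03  0.065]
scene 1249 [0.62  0.223] [0.081 0.118] 71.2 z [0.006 0.016 0.023 0.039 0.065]
wrist 2428 [0.561 0.218] [0.03  0.209] 69.2 z [0.018 0.03  0.041 0.052 0.082]
wrist 1959 [0.556 0.266] [0.029 0.171] 89.4 z [0.018 0.031 0.043 0.053 0.084]
top 0.0 127 [0.014 0.04  0.065]
top 0.02 67 [0.01  0.014 0.041]
top 0.04 23 [0.004 0.025 0.041]
top 0.06 48 [0.001 0.008 0.04 ]
top 0.08 120 [0.004 0.009 0.025]
top 0.1 105 [0.009 0.014 0.019]
scene 0.0 403 [0.017 0.032 0.064]
scene 0.02 137 [0.016 0.037 0.053]
scene 0.04 113 [0.018 0.034 0.048]
scene 0.06 153 [0.006 0.024 0.042]
scene 0.08 221 [0.008 0.012 0.034]
scene 0.1 222 [0.013 0.016 0.033]
```

The scoop's rear was lifted about 13 mm but it slid and pivoted at the fingertips, so the grip was too shallow. I'll lower it, open, measure again and grip deeper.

```bash
python3 -m crank '[{"offset":[0.006,0,0.0072],"dr":[0,0,0],"gripper":0},{"offset":[0.006,0,0.0072],"dr":[0,0,0],"gripper":0},{"offset":[0.004,0,0.005],"dr":[0,0,0],"gripper":0.3},{"offset":[0,0,0],"dr":[0,0,0],"gripper":1},{"offset":[0,0,0],"dr":[0,0,0],"gripper":1},{"offset":[0,0,0],"dr":[0,0,0],"gripper":1},{"offset":[0,0,0],"dr":[0,0,0],"gripper":1},{"offset":[0,0,0],"dr":[0,0,0],"gripper":1}]'
python3 - <<'E'
from h import *
scoop("top");scoop("scene")
for n in ("wrist","top"):
    s=snap(n);P=cloud(s);V=s["frame"].max(2);R0,p0=pose()
    m=(V<55)&(P[...,2]>.02)&(P[...,2]<.07)&(np.abs(P[...,0]-.51)<.09)&(np.abs(P[...,1]-.255)<.025)
    Q=P[m];T=(Q-p0)@R0
    r=cv2.minAreaRect(Q[:,:2].astype(np.float32));print(n,len(Q),r,"z",np.percentile(Q[:,2],[5,50,95]).round(3));print("in tool",np.percentile(T,[5,50,95],axis=0).round(3).tolist())
    v=np.linalg.svd(Q-Q.mean(0),full_matrices=False)[2][0];print("axis",v)
print(bot.state()["wrist_force"],bot.state()["q"])
E
```

```text
time_s: 8.6
ee_pos: [0.5431, 0.2485, 0.0325]
tcp_rot: [3.13, 0.702, 2.824]
wrist_force: [0.4, 0.2, -0.1]
opening: 0.0853
top 275 [0.655 0.208] [0.078 0.06 ] 68.0 z [0.001 0.009 0.015 0.021 0.039]
top 216 [0.59 0.24] [0.096 0.054] 40.1 z [-0.003  0.001  0.004  0.017  0.05 ]
scene 1264 [0.626 0.221] [0.081 0.121] 71.5 z [0.002 0.011 0.023 0.034 0.049]
wrist 3375 ((0.5139345526695251, 0.2592412829399109), (0.01371285691857338, 0.10580504685640335), 71.60440826416016) z [0.035 0.05  0.05 ]
in tool [[-0.014, -0.004, -0.065], [0.04, 0.002, -0.054], [0.061, 0.007, -0.011]]
axis [ 0.94535254 -0.31501952  0.08409087]
top 95 ((0.5224877595901489, 0.25268056988716125), (0.011899365112185478, 0.08884703367948532), 71.0807876586914) z [0.042 0.049 0.052]
in tool [[-0.024, -0.007, -0.052], [0.011, -0.003, -0.028], [0.037, 0.003, -0.001]]
axis [-0.95015918  0.31162073 -0.00948969]
[ 0.01537301 -0.27835794  0.31307125] [ 0.71188628  0.01350463  2.12846381 -0.87461578  0.79430738  0.0253075 ]
```

```bash
python3 -m crank '[{"offset":[-0.0015,-0.003,0.0155],"dr":[0,0,0],"gripper":1},{"offset":[0,0,0],"dr":[0,0,0],"gripper":0},{"offset":[0,0,0],"dr":[0,0,0],"gripper":0},{"offset":[0,0,0],"dr":[0,0,0],"gripper":0},{"offset":[0,0,0],"dr":[0,0,0],"gripper":0},{"offset":[0,0,0],"dr":[0,0,0],"gripper":0},{"offset":[0,0,0],"dr":[0,0,0],"gripper":0},{"offset":[0,0,0],"dr":[0,0,0],"gripper":0},{"offset":[0,0,0],"dr":[0,0,0],"gripper":0}]'
python3 - <<'E'
from h import *
s=snap("wrist");P=cloud(s);V=s["frame"].max(2);R0,p0=pose()
print(p0,bot.state()["wrist_force"])
scoop("scene")
E
```

```text
time_s: 9.93
ee_pos: [0.5528, 0.2426, 0.0217]
tcp_rot: [3.13, 0.702, 2.824]
wrist_force: [-4.1, 1.3, 5.8]
opening: 0.0114
[0.55283332 0.24254085 0.02167949] [-4.87762994  1.16535113  6.32955673]
scene 1265 [0.625 0.221] [0.083 0.119] 72.8 z [0.002 0.012 0.023 0.035 0.049]
```

```bash
python3 -m crank '[{"offset":[0,0,0],"dr":[0,0,0],"gripper":0.5},{"offset":[0,0,0],"dr":[0,0,0],"gripper":0.5},{"offset":[0,0,0],"dr":[0,0,0],"gripper":0.5},{"offset":[0.004,0,0.005],"dr":[0,0,0],"gripper":0.5},{"offset":[0,0,0],"dr":[0,0,0],"gripper":0},{"offset":[0,0,0],"dr":[0,0,0],"gripper":0},{"offset":[0,0,0],"dr":[0,0,0],"gripper":0},{"offset":[0,0,0],"dr":[0,0,0],"gripper":0},{"offset":[0,0,0],"dr":[0,0,0],"gripper":0},{"offset":[0,0,0],"dr":[0,0,0],"gripper":0}]'
python3 -m crank '[{"offset":[-0.0065,0,-0.0076],"dr":[0,0,0],"gripper":0},{"offset":[-0.0065,0,-0.0076],"dr":[0,0,0],"gripper":0},{"offset":[-0.0065,0,-0.0076],"dr":[0,0,0],"gripper":0},{"offset":[0,0,0],"dr":[0,0,0],"gripper":0}]'
python3 - <<'E'
from h import *
scoop("scene");scoop("top");print(bot.state()["wrist_force"])
for n in("scene",):
    Q=np.load(f"blue_{n}.npy");u=Q[:,:2]@np.array([.952,-.305]);u-=u.min()
    for a in np.arange(0,.12,.02):
        k=(u>=a)&(u<a+.02);print(n,a.round(2),k.sum(),np.percentile(Q[k,2],[10,50,90]).round(3) if k.sum() else"")
E
```

```text
time_s: 11.28
ee_pos: [0.5528, 0.2422, 0.0149]
tcp_rot: [3.131, 0.702, 2.824]
wrist_force: [0.5, -0.2, -2.2]
opening: 0.0122
time_s: 11.78
ee_pos: [0.5538, 0.2427, 0.0468]
tcp_rot: [3.127, 0.703, 2.822]
wrist_force: [0.5, -0.6, -2.8]
opening: 0.0122
scene 1326 [0.623 0.223] [0.081 0.128] 72.2 z [0.034 0.044 0.055 0.066 0.081]
top 537 [0.628 0.217] [0.077 0.127] 72.6 z [0.028 0.034 0.042 0.052 0.079]
[-0.99324493 -0.27732353 -2.98561053]
scene 0.0 356 [0.036 0.06  0.08 ]
scene 0.02 182 [0.035 0.049 0.072]
scene 0.04 114 [0.042 0.06  0.073]
scene 0.06 136 [0.037 0.057 0.072]
scene 0.08 210 [0.036 0.043 0.068]
scene 0.1 238 [0.045 0.052 0.073]
```

The lift is clean: level, +31 mm everywhere and about 2.8 N of weight. Next I raise it and carry it across.

```bash
python3 -m crank '[{"offset":[-0.008,0,-0.0095],"dr":[0,0,0],"gripper":0},{"offset":[-0.0161,0,-0.0191],"dr":[0,0,0],"gripper":0},{"offset":[-0.0161,0,-0.0191],"dr":[0,0,0],"gripper":0},{"offset":[-0.0161,0,-0.0191],"dr":[0,0,0],"gripper":0},{"offset":[-0.0161,0,-0.0191],"dr":[0,0,0],"gripper":0},{"offset":[-0.0161,0,-0.0191],"dr":[0,0,0],"gripper":0},{"offset":[-0.0161,0,-0.0191],"dr":[0,0,0],"gripper":0},{"offset":[-0.0161,0,-0.0191],"dr":[0,0,0],"gripper":0},{"offset":[-0.0161,0,-0.0191],"dr":[0,0,0],"gripper":0},{"offset":[-0.006,0,-0.007],"dr":[0,0,0],"gripper":0}]'
python3 - <<'E'
from h import *
print(bot.state()["q"])
screw(target(-21.5,40),np.array([.457,-.180,.255]),18)
E
```

```text
time_s: 13.12
ee_pos: [0.5526, 0.2406, 0.269]
tcp_rot: [3.127, 0.703, 2.822]
wrist_force: [0.7, -0.0, -2.5]
opening: 0.0126
[ 0.68394815 -0.30522908  1.94146708 -0.62975969  1.14980897 -0.41345398]
 18 x offset [-0.0017, -0.0238, 0.0023] dr [0.16, 0.01, 0.14]
```

```bash
python3 -m crank '[{"offset":[-0.001,-0.012,0.001],"dr":[0.15,0,0.15],"gripper":0},{"offset":[-0.0017,-0.024,0.0023],"dr":[0.15,0,0.15],"gripper":0},{"offset":[-0.0017,-0.024,0.0023],"dr":[0.15,0,0.15],"gripper":0},{"offset":[-0.0017,-0.024,0.0023],"dr":[0.15,0,0.15],"gripper":0},{"offset":[-0.0017,-0.024,0.0023],"dr":[0.15,0,0.15],"gripper":0},{"offset":[-0.0017,-0.024,0.0023],"dr":[0.15,0,0.15],"gripper":0},{"offset":[-0.0017,-0.024,0.0023],"dr":[0.15,0,0.15],"gripper":0},{"offset":[-0.0017,-0.024,0.0023],"dr":[0.15,0,0.15],"gripper":0},{"offset":[-0.0017,-0.024,0.0023],"dr":[0.15,0,0.15],"gripper":0},{"offset":[-0.0017,-0.024,0.0023],"dr":[0.15,0,0.15],"gripper":0}]'
python3 -m crank '[{"offset":[-0.0017,-0.024,0.0023],"dr":[0.15,0,0.15],"gripper":0},{"offset":[-0.0017,-0.024,0.0023],"dr":[0.15,0,0.15],"gripper":0},{"offset":[-0.0017,-0.024,0.0023],"dr":[0.15,0,0.15],"gripper":0},{"offset":[-0.0017,-0.024,0.0023],"dr":[0.15,0,0.15],"gripper":0},{"offset":[-0.0017,-0.024,0.0023],"dr":[0.15,0,0.15],"gripper":0},{"offset":[-0.0017,-0.024,0.0023],"dr":[0.15,0,0.15],"gripper":0},{"offset":[-0.0017,-0.024,0.0023],"dr":[0.15,0,0.15],"gripper":0},{"offset":[-0.001,-0.014,0.001],"dr":[0.15,0,0.15],"gripper":0},{"offset":[0,-0.006,0],"dr":[0,0,0],"gripper":0},{"offset":[0,0,0],"dr":[0,0,0],"gripper":0}]'
python3 - <<'E'
from h import *
s=bot.state();print(s["q"])
R0,p0=pose();Rt=target(-21.5,40);print(R.from_matrix(R0.T@Rt).as_rotvec(degrees=True),R0.T@(np.array([.457,-.180,.255])-p0))
scoop("top");scoop("scene")
f=snap("top");cv2.imwrite("pics/t5.png",cv2.resize(f["frame"][90:240,250:400],(450,450)))
E
```

```text
time_s: 14.38
ee_pos: [0.5025, 0.0146, 0.256]
tcp_rot: [3.137, 0.699, 2.791]
wrist_force: [-0.2, 0.8, -3.8]
opening: 0.0127
time_s: 15.62
ee_pos: [0.4939, -0.164, 0.2532]
tcp_rot: [-3.128, 0.672, 2.761]
wrist_force: [0.4, -1.0, -2.2]
opening: 0.0126
[-0.43454821 -0.8922457   2.32572843  0.02323193  1.03602037 -1.624949  ]
[-0.97407049 -1.47926182 -0.2215524 ] [ 0.02103006 -0.02879635 -0.01861404]
top 740 [ 0.564 -0.192] [0.077 0.118] 67.6 z [0.236 0.241 0.25  0.259 0.287]
scene 1131 [ 0.474 -0.376] [0.5   0.129] 64.9 z [0.24  0.252 0.261 0.27  0.287]
```

View pics/t5.png

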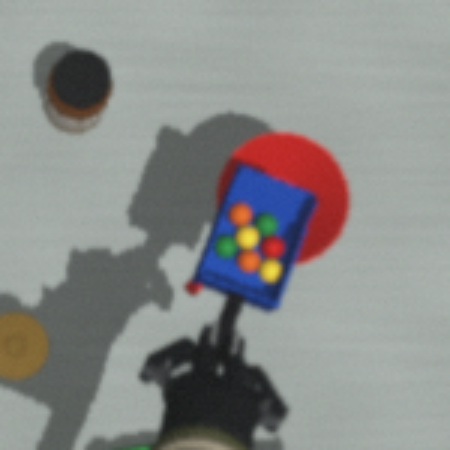

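The top view shows all seven sweets in the scoop, about 28 mm left of the funnel axis at (284,198). Joint 2 is at its limit, so the next motion tilts the tool, which frees it.

```bash
python3 - <<'E'
from h import *
F=np.array([.613,-.242]);yaw=-21.5;X=np.array([np.cos(np.radians(yaw)),np.sin(np.radians(yaw)),0])
def tp(th,zl,back=.03):
    t=np.radians(th);L=np.r_[F,zl]-back*X
    return target(yaw,40-th),L-X*(.138*np.cos(t)+.011*np.sin(t))-np.array([0,0,1])*(-.138*np.sin(t)+.011*np.cos(t))
a,b,c,d=tp(12,.24),tp(20,.2),tp(32,.19),tp(66,.185)
screw(*a,4,label="to12");screw(*b,4,*a,label="to20");screw(*c,6,*b,label="to32");screw(*d,34,*c,label="pour");print(a[1],b[1],c[1],d[1])
E
```

```text
to12 4 x offset [0.0052, -0.0075, -0.0047] dr [-0.22, 2.65, -0.06]
to20 4 x offset [0.0014, 0.0, 0.0052] dr [-0.0, 2.0, -0.0]
to32 6 x offset [-0.0024, -0.0, -0.0023] dr [0.0, 2.0, 0.0]
pour 34 x offset [-0.0014, 0.0, -0.0018] dr [-0.0, 1.0, -0.0]
[ 0.45736775 -0.18069483  0.25793219] [ 0.46093274 -0.18209911  0.23686216] [ 0.4707766  -0.18597671  0.25380033] [ 0.52351369 -0.2067504   0.30659517]
```

```bash
python3 -m crank '[{"offset":[0,0,0],"dr":[0,3.5,0],"gripper":0},{"offset":[0,0,0],"dr":[-0.4,3.5,0],"gripper":0},{"offset":[0,0,0],"dr":[-0.4,3.5,0],"gripper":0},{"offset":[0,0,0],"dr":[0,0,0],"gripper":0}]'
python3 - <<'E'
from h import *
s=bot.state();print(s["q"],s["time_s"])
F=np.array([.613,-.242]);yaw=-21.5;X=np.array([np.cos(np.radians(yaw)),np.sin(np.radians(yaw)),0])
def tp(th,zl,back=.03):
    t=np.radians(th);L=np.r_[F,zl]-back*X
    return target(yaw,40-th),L-X*(.138*np.cos(t)+.011*np.sin(t))-np.array([0,0,1])*(-.138*np.sin(t)+.011*np.cos(t))
screw(*tp(20,.2),5)
E
```

```text
time_s: 16.27
ee_pos: [0.4954, -0.1636, 0.255]
tcp_rot: [3.14, 0.491, 2.761]
wrist_force: [0.8, -0.6, -2.6]
opening: 0.0127
[-0.43959236 -0.65959108  2.12657918  0.03150288  1.18459394 -1.63491968] 16.275
 5 x offset [0.0061, -0.006, 0.0012] dr [-0.01, 1.63, -0.05]
```

```bash
python3 -m crank '[{"offset":[0.0061,-0.006,0.0012],"dr":[0,1.6,0],"gripper":0},{"offset":[0.0061,-0.006,0.0012],"dr":[0,1.6,0],"gripper":0},{"offset":[0.0061,-0.006,0.0012],"dr":[0,1.6,0],"gripper":0},{"offset":[0.0061,-0.006,0.0012],"dr":[0,1.6,0],"gripper":0},{"offset":[0.0061,-0.006,0.0012],"dr":[0,1.6,0],"gripper":0},{"offset":[0,0,0],"dr":[0,0,0],"gripper":0}]'
python3 - <<'E'
from h import *
s=bot.state();print(s["q"],s["ee_pos"],s["tcp_rot"])
scoop("top");scoop("scene")
Q=np.load("blue_top.npy");X=np.array([.930,-.3665]);u=Q[:,:2]@X;k=u>np.percentile(u,97);print("lip",Q[k].mean(0),"want .585 -.231 .20")
f=snap("top");cv2.imwrite("pics/t6.png",cv2.resize(f["frame"][90:240,250:400],(450,450)))
E
```

```text
time_s: 17.02
ee_pos: [0.4598, -0.1828, 0.2359]
tcp_rot: [3.14, 0.35, 2.76]
wrist_force: [0.5, -1.1, -2.6]
opening: 0.0126
[-0.52177872 -0.57869693  2.06990752  0.05087428  1.30402353 -1.7156855 ] [ 0.45979396 -0.18277455  0.2359172 ] [3.14032053 0.35000269 2.75965039]
top 614 [ 0.525 -0.209] [0.078 0.115] 68.3 z [0.191 0.197 0.208 0.237 0.262]
scene 1004 [ 0.528 -0.208] [0.085 0.114] 67.1 z [0.195 0.206 0.218 0.231 0.259]
lip [ 0.57701395 -0.22912386  0.1984307 ] want .585 -.231 .20
```

View pics/t6.png

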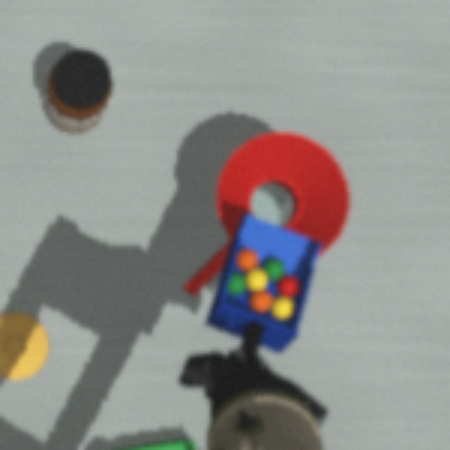

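Lip mid sits at (282,228), about 38 mm behind the axis where I want 30. I'll move it forward 8 mm while tilting on, then pour slowly.

```bash
python3 -m crank '[{"offset":[-0.0036,0,-0.0019],"dr":[0,2,0],"gripper":0},{"offset":[-0.0036,0,-0.0019],"dr":[0,2,0],"gripper":0},{"offset":[-0.0036,0,-0.0019],"dr":[0,2,0],"gripper":0},{"offset":[-0.0036,0,-0.0019],"dr":[0,2,0],"gripper":0},{"offset":[-0.0036,0,-0.0019],"dr":[0,2,0],"gripper":0},{"offset":[-0.0036,0,-0.0019],"dr":[0,2,0],"gripper":0},{"offset":[-0.0013,0,-0.0017],"dr":[0,1,0],"gripper":0},{"offset":[-0.0013,0,-0.0017],"dr":[0,1,0],"gripper":0}]'
python3 - <<'E'
from h import *
scoop("top")
Q=np.load("blue_top.npy");X=np.array([.930,-.3665]);u=Q[:,:2]@X;k=u>np.percentile(u,97);print("lip",Q[k].mean(0),"want .585 -.231 .19",bot.state()["q"])
E
python3 -m crank '[{"offset":[-0.0013,0,-0.0017],"dr":[0,1,0],"gripper":0},{"offset":[-0.0013,0,-0.0017],"dr":[0,1,0],"gripper":0},{"offset":[-0.0013,0,-0.0017],"dr":[0,1,0],"gripper":0},{"offset":[-0.0013,0,-0.0017],"dr":[0,1,0],"gripper":0},{"offset":[-0.0013,0,-0.0017],"dr":[0,1,0],"gripper":0},{"offset":[-0.0013,0,-0.0017],"dr":[0,1,0],"gripper":0}]'
python3 - <<'E'
from h import *
scoop("top")
Q=np.load("blue_top.npy");X=np.array([.930,-.3665]);u=Q[:,:2]@X;k=u>np.percentile(u,97);print("lip",Q[k].mean(0))
f=snap("top");cv2.imwrite("pics/t7.png",cv2.resize(f["frame"][90:240,250:400],(450,450)))
E
```

```text
time_s: 18.18
ee_pos: [0.4788, -0.1895, 0.2566]
tcp_rot: [3.14, 0.106, 2.761]
wrist_force: [0.4, 0.6, -3.6]
opening: 0.0122
top 360 [ 0.538 -0.206] [0.064 0.094] 67.7 z [0.189 0.199 0.21  0.255 0.275]
lip [ 0.58836733 -0.19906874  0.19904572] want .585 -.231 .19 [-0.48630955 -0.23525673  1.7392286   0.01238092  1.53231296 -1.6764453 ]
time_s: 18.98
ee_pos: [0.4854, -0.1924, 0.2673]
tcp_rot: [3.14, 0.001, 2.761]
wrist_force: [-0.2, -0.6, -2.3]
opening: 0.0125
top 412 [ 0.566 -0.215] [0.061 0.114] 64.8 z [0.186 0.192 0.196 0.211 0.281]
lip [ 0.58839622 -0.23610292  0.1658853 ]
```

```bash
python3 -m crank '[{"offset":[-0.0013,0,-0.0017],"dr":[0,1,0],"gripper":0},{"offset":[-0.0013,0,-0.0017],"dr":[0,1,0],"gripper":0},{"offset":[-0.0013,0,-0.0017],"dr":[0,1,0],"gripper":0},{"offset":[-0.0013,0,-0.0017],"dr":[0,1,0],"gripper":0},{"offset":[-0.0013,0,-0.0017],"dr":[0,1,0],"gripper":0},{"offset":[-0.0013,0,-0.0017],"dr":[0,1,0],"gripper":0},{"offset":[-0.0013,0,-0.0017],"dr":[0,1,0],"gripper":0},{"offset":[-0.0013,0,-0.0017],"dr":[0,1,0],"gripper":0},{"offset":[-0.0013,0,-0.0017],"dr":[0,1,0],"gripper":0},{"offset":[-0.0013,0,-0.0017],"dr":[0,1,0],"gripper":0}]'
python3 -m crank '[{"offset":[-0.0013,0,-0.0017],"dr":[0,1,0],"gripper":0},{"offset":[-0.0013,0,-0.0017],"dr":[0,1,0],"gripper":0},{"offset":[-0.0013,0,-0.0017],"dr":[0,1,0],"gripper":0},{"offset":[-0.0013,0,-0.0017],"dr":[0,1,0],"gripper":0},{"offset":[-0.0013,0,-0.0017],"dr":[0,1,0],"gripper":0},{"offset":[-0.0013,0,-0.0017],"dr":[0,1,0],"gripper":0},{"offset":[-0.0013,0,-0.0017],"dr":[0,1,0],"gripper":0},{"offset":[-0.0013,0,-0.0017],"dr":[0,1,0],"gripper":0},{"offset":[-0.0013,0,-0.0017],"dr":[0,1,0],"gripper":0},{"offset":[-0.0013,0,-0.0017],"dr":[0,1,0],"gripper":0}]'
python3 -m crank '[{"offset":[-0.0026,0,-0.0034],"dr":[0,2,0],"gripper":0},{"offset":[-0.0026,0,-0.0034],"dr":[0,2,0],"gripper":0},{"offset":[-0.0026,0,-0.0034],"dr":[0,2,0],"gripper":0},{"offset":[-0.0013,0,-0.0017],"dr":[0,1,0],"gripper":0},{"offset":[0,0,0],"dr":[0,0,0],"gripper":0},{"offset":[0,0,0],"dr":[0,0,0],"gripper":0}]'
python3 - <<'E'
from h import *
print(bot.state()["q"])
a=snap("scene")["frame"];b=snap("top")["frame"];w=snap("wrist")["frame"]
cv2.imwrite("pics/p8.png",np.hstack([cv2.resize(a[110:240,95:245],(400,347)),cv2.resize(b[90:220,270:420],(400,347))]))
cv2.imwrite("pics/p8w.png",w)
E
```

```text
time_s: 20.32
ee_pos: [0.4986, -0.1977, 0.2832]
tcp_rot: [3.14, -0.174, 2.761]
wrist_force: [0.5, -0.2, -3.1]
opening: 0.0125
time_s: 21.58
ee_pos: [0.5142, -0.2039, 0.2964]
tcp_rot: [3.14, -0.348, 2.762]
wrist_force: [0.3, -0.2, -1.7]
opening: 0.0124
time_s: 22.32
ee_pos: [0.5261, -0.2087, 0.304]
tcp_rot: [3.14, -0.469, 2.762]
wrist_force: [-0.3, -0.4, -2.3]
opening: 0.0126
[-0.44766659  0.53303094  0.885557   -0.03593103  2.1903661  -1.65206857]
```

View pics/p8.png

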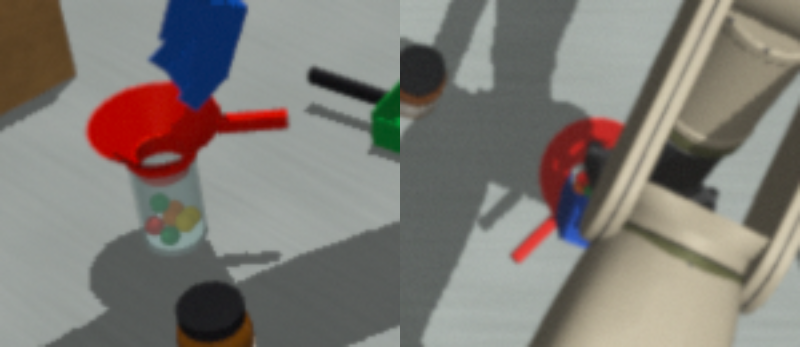

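The scene view shows sweets in the jar around (160,202) to (170,235) and none outside. I can't count all seven, so I'll tilt slightly more and then back off to check the pan.

```bash
python3 -m crank '[{"offset":[-0.0026,0,-0.0034],"dr":[0,2,0],"gripper":0},{"offset":[-0.0026,0,-0.0034],"dr":[0,2,0],"gripper":0},{"offset":[-0.0026,0,-0.0034],"dr":[0,2,0],"gripper":0},{"offset":[0,0,0],"dr":[0,0,0],"gripper":0},{"offset":[0,0,0],"dr":[0,0,0],"gripper":0},{"offset":[0.011,0,-0.0168],"dr":[0,0,0],"gripper":0},{"offset":[0.011,0,-0.0168],"dr":[0,0,0],"gripper":0},{"offset":[0.011,0,-0.0168],"dr":[0,0,0],"gripper":0}]'
python3 -m crank '[{"offset":[0,0,0],"dr":[0,-6,0],"gripper":0},{"offset":[0,0,0],"dr":[0,-6,0],"gripper":0},{"offset":[0,0,0],"dr":[0,-6,0],"gripper":0},{"offset":[0,0,0],"dr":[0,-6,0],"gripper":0},{"offset":[0,0,0],"dr":[0,-6,0],"gripper":0},{"offset":[0,0,0],"dr":[0,-6,0],"gripper":0},{"offset":[0,0,0],"dr":[0,-6,0],"gripper":0},{"offset":[0,0,0],"dr":[0,-6,0],"gripper":0}]'
python3 - <<'E'
from h import *
print(bot.state()["q"])
a=snap("scene")["frame"];b=snap("top")["frame"]
cv2.imwrite("pics/p9.png",np.hstack([cv2.resize(a[110:240,95:245],(400,347)),cv2.resize(b[90:220,250:400],(400,347))]))
scoop("top");scoop("scene")
screw(target(-17.8,40),np.array([.5526,.2406,.269]),22)
E
```

```text
time_s: 23.48
ee_pos: [0.5364, -0.2129, 0.3708]
tcp_rot: [3.14, -0.572, 2.762]
wrist_force: [-0.2, 0.6, -2.8]
opening: 0.0124
time_s: 24.48
ee_pos: [0.536, -0.2127, 0.3704]
tcp_rot: [3.141, 0.269, 2.761]
wrist_force: [-0.5, -0.9, -2.1]
opening: 0.0126
[-0.48684908 -0.22834433  1.55083461  0.02914129  1.5513919  -1.67355025]
top 1157 [ 0.587 -0.231] [0.078 0.139] 68.9 z [0.316 0.32  0.327 0.359 0.392]
scene 1442 [ 0.6   -0.236] [0.085 0.113] 68.1 z [0.32  0.331 0.344 0.358 0.383]
 22 x offset [0.0078, 0.0196, 0.0013] dr [-0.08, -1.13, -0.16]
```

View pics/p9.png

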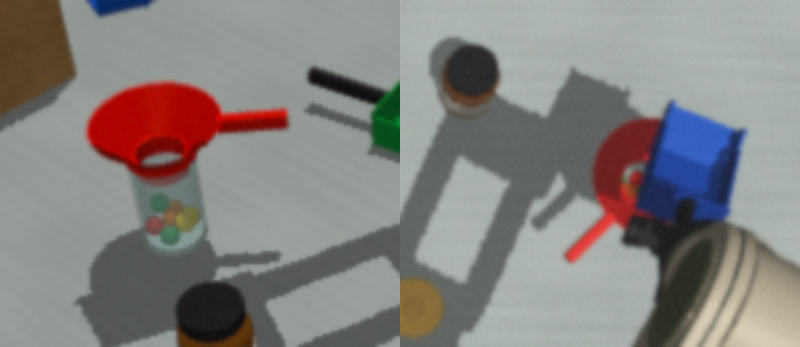

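The scoop is empty (right half, pan at (690,160)), the sweets are in the jar, and nothing has spilled. Next, return the scoop.

```bash
python3 -m crank '[{"offset":[0.0078,0.0196,0.0013],"dr":[0,-1.1,-0.16],"gripper":0},{"offset":[0.0078,0.0196,0.0013],"dr":[0,-1.1,-0.16],"gripper":0},{"offset":[0.0078,0.0196,0.0013],"dr":[0,-1.1,-0.16],"gripper":0},{"offset":[0.0078,0.0196,0.0013],"dr":[0,-1.1,-0.16],"gripper":0},{"offset":[0.0078,0.0196,0.0013],"dr":[0,-1.1,-0.16],"gripper":0},{"offset":[0.0078,0.0196,0.0013],"dr":[0,-1.1,-0.16],"gripper":0},{"offset":[0.0078,0.0196,0.0013],"dr":[0,-1.1,-0.16],"gripper":0},{"offset":[0.0078,0.0196,0.0013],"dr":[0,-1.1,-0.16],"gripper":0},{"offset":[0.0078,0.0196,0.0013],"dr":[0,-1.1,-0.16],"gripper":0},{"offset":[0.0078,0.0196,0.0013],"dr":[0,-1.1,-0.16],"gripper":0}]'
python3 - <<'E'
from h import *
print(bot.state()["q"])
screw(target(-17.8,40.2),np.array([.5526,.2406,.269]),10)
E
```

```text
time_s: 25.92
ee_pos: [0.5436, -0.0048, 0.3302]
tcp_rot: [-3.132, 0.455, 2.791]
wrist_force: [0.0, 0.8, -2.6]
opening: 0.0126
[ 0.02024514 -0.48847823  1.86998619 -0.17392705  1.33917194 -1.19409429]
 10 x offset [0.0093, 0.0235, 0.0012] dr [-0.18, -1.41, -0.18]
```

```bash
python3 -m crank '[{"offset":[0.0093,0.0235,0.0012],"dr":[-0.18,-1.4,-0.18],"gripper":0},{"offset":[0.0093,0.0235,0.0012],"dr":[-0.18,-1.4,-0.18],"gripper":0},{"offset":[0.0093,0.0235,0.0012],"dr":[-0.18,-1.4,-0.18],"gripper":0},{"offset":[0.0093,0.0235,0.0012],"dr":[-0.18,-1.4,-0.18],"gripper":0},{"offset":[0.0093,0.0235,0.0012],"dr":[-0.18,-1.4,-0.18],"gripper":0},{"offset":[0.0093,0.0235,0.0012],"dr":[-0.18,-1.4,-0.18],"gripper":0},{"offset":[0.0093,0.0235,0.0012],"dr":[-0.18,-1.4,-0.18],"gripper":0},{"offset":[0.0093,0.0235,0.0012],"dr":[-0.18,-1.4,-0.18],"gripper":0},{"offset":[0.0093,0.0235,0.0012],"dr":[-0.18,-1.4,-0.18],"gripper":0},{"offset":[0.0093,0.0235,0.0012],"dr":[-0.18,-1.4,-0.18],"gripper":0}]'
python3 - <<'E'
from h import *
R0,p0=pose();Rt=target(-17.8,40.2)
print(bot.state()["q"]);screw(Rt,np.array([.5526,.2422,.036]),8)
E
```

```text
time_s: 27.18
ee_pos: [0.5529, 0.2413, 0.2693]
tcp_rot: [3.141, 0.7, 2.83]
wrist_force: [-0.0, -0.8, -2.2]
opening: 0.0126
[ 0.68735644 -0.29227156  1.92889669 -0.63171194  1.16140647 -0.41567275]
 8 x offset [0.0189, 0.0001, 0.0222] dr [-0.01, -0.01, -0.01]
```

```bash
python3 -m crank '[{"offset":[0.0189,0,0.0222],"dr":[0,0,0],"gripper":0},{"offset":[0.0189,0,0.0222],"dr":[0,0,0],"gripper":0},{"offset":[0.0189,0,0.0222],"dr":[0,0,0],"gripper":0},{"offset":[0.0189,0,0.0222],"dr":[0,0,0],"gripper":0},{"offset":[0.0189,0,0.0222],"dr":[0,0,0],"gripper":0},{"offset":[0.0189,0,0.0222],"dr":[0,0,0],"gripper":0},{"offset":[0.0189,0,0.0222],"dr":[0,0,0],"gripper":0},{"offset":[0.0189,0,0.0222],"dr":[0,0,0],"gripper":0},{"offset":[0,0,0],"dr":[0,0,0],"gripper":0}]'
python3 - <<'E'
from h import *
print(bot.state()["ee_pos"])
scoop("scene")
Q=np.load("blue_scene.npy");u=Q[:,:2]@np.array([.952,-.305]);u-=u.min()
for a in np.arange(0,.12,.02):
    k=(u>=a)&(u<a+.02);print(a.round(2),k.sum(),np.percentile(Q[k,2],[3,10,50,97]).round(3) if k.sum() else"")
E
```

```text
time_s: 28.3
ee_pos: [0.5502, 0.2392, 0.0328]
tcp_rot: [-3.135, 0.697, 2.833]
wrist_force: [0.2, -0.8, -2.1]
opening: 0.0124
[0.55015328 0.23918225 0.03284362]
scene 1699 [0.619 0.22 ] [0.082 0.129] 72.1 z [0.019 0.023 0.034 0.048 0.066]
0.0 339 [0.021 0.023 0.046 0.068]
0.02 266 [0.019 0.02  0.025 0.06 ]
0.04 258 [0.019 0.02  0.024 0.06 ]
0.06 281 [0.019 0.02  0.024 0.06 ]
0.08 232 [0.02  0.021 0.028 0.058]
0.1 232 [0.029 0.03  0.038 0.061]
```

```bash
python3 -m crank '[{"offset":[0.0055,0,0.0065],"dr":[0,0,0],"gripper":0},{"offset":[0.005,0,0.006],"dr":[0,0,0],"gripper":0},{"offset":[0,0,0],"dr":[0,0,0],"gripper":0},{"offset":[0,0,0],"dr":[0,0,0],"gripper":1},{"offset":[0,0,0],"dr":[0,0,0],"gripper":1},{"offset":[0,0,0],"dr":[0,0,0],"gripper":1},{"offset":[0,0,0],"dr":[0,0,0],"gripper":1},{"offset":[0,0,0],"dr":[0,0,0],"gripper":1},{"offset":[0,0,-0.02],"dr":[0,0,0],"gripper":1},{"offset":[0,0,-0.04],"dr":[0,0,0],"gripper":1}]'
python3 -m crank '[{"offset":[0,0,-0.05],"dr":[0,0,0],"gripper":1},{"offset":[-0.02,0,-0.04],"dr":[0,4,0],"gripper":1},{"offset":[-0.02,0,-0.04],"dr":[0,4,0],"gripper":1},{"offset":[-0.02,0,-0.04],"dr":[0,4,0],"gripper":1},{"offset":[0,0,-0.04],"dr":[0,4,0],"gripper":1},{"offset":[0,0,-0.04],"dr":[0,4,0],"gripper":1}]'
python3 - <<'E'
from h import *
print(bot.state()["q"],bot.state()["ee_pos"])
scoop("scene");scoop("top")
Q=np.load("blue_scene.npy");u=Q[:,:2]@np.array([.952,-.305]);u-=u.min()
for a in np.arange(0,.12,.02):
    k=(u>=a)&(u<a+.02);print(a.round(2),k.sum(),np.percentile(Q[k,2],[3,10,50,97]).round(3))
# funnel now, from scene & top
from scipy.optimize import least_squares
for n in("top","scene"):
    t=snap(n);P=cloud(t);h=cv2.cvtColor(t["frame"],cv2.COLOR_BGR2HSV).astype(int)
    m=((h[...,0]<6)|(h[...,0]>174))&(h[...,1]>150)&(h[...,2]>60)&(P[...,2]>.13)&(P[...,2]<.18)&(np.hypot(P[...,0]-.6,P[...,1]+.22)<.18)
    Q=P[m];c0=np.array([.613,-.242])
    for _ in range(6):
        v=Q[:,:2]-c0;rr=np.hypot(*v.T);hp=Q[rr>.08];hd=(hp[:,:2]-c0).mean(0);hd/=np.linalg.norm(hd)
        o=(Q[:,2]>.152)&((v@hd)<.4*rr);A=Q[o,:2]
        f=least_squares(lambda x:np.hypot(*(A-x[:2]).T)-x[2],[*c0,.065],loss="soft_l1",f_scale=.003);c0=f.x[:2]
    print(n,f.x.round(4),o.sum(),len(hp),"az",np.degrees(np.arctan2(hd[1],hd[0])),"hmean",hp.mean(0).round(4),"reach",((hp[:,:2]-c0)@hd).max())
E
```

```text
time_s: 29.6
ee_pos: [0.5136, 0.251, 0.0644]
tcp_rot: [-3.139, 0.698, 2.831]
wrist_force: [0.5, -0.2, -1.0]
opening: 0.0856
time_s: 30.35
ee_pos: [0.4285, 0.2796, 0.3091]
tcp_rot: [3.14, 0.349, 2.83]
wrist_force: [0.8, 0.4, -0.3]
opening: 0.0851
[ 0.70355619 -0.33446789  1.76508323 -0.2942375   1.52231925 -0.56991034] [0.4285499  0.27956831 0.30914568]
scene 1669 [0.621 0.22 ] [0.081 0.123] 72.3 z [0.001 0.005 0.017 0.03  0.049]
top 804 [0.623 0.216] [0.077 0.12 ] 72.2 z [-0.003  0.002  0.006  0.016  0.043]
0.0 390 [0.002 0.004 0.025 0.05 ]
0.02 258 [0.002 0.003 0.006 0.043]
0.04 260 [0.001 0.003 0.006 0.043]
0.06 274 [0.001 0.003 0.006 0.043]
0.08 225 [0.003 0.005 0.013 0.041]
0.1 219 [0.013 0.016 0.023 0.043]
top [ 0.6133 -0.2426  0.0636] 148 62 az 133.42200348555667 hmean [ 0.5402 -0.1654  0.1568] reach 0.13296759472520991
scene [ 0.6145 -0.2413  0.0644] 144 134 az 131.72407729412237 hmean [ 0.5436 -0.1618  0.1534] reach 0.13335968291088612
```

The scoop is flat on the bench and released. The funnel axis is still at (0.614,−0.242) with the handle at about 133°. Next, the hover pose over the handle.

```bash
python3 - <<'E'
from h import *
screw(target(-47,0),np.array([.5455,-.1689,.29]),14)
E
```

```text
14 x offset [-0.0235, -0.0233, 0.0055] dr [0.38, 1.41, 2.06]
```

```bash
python3 -m crank '[{"offset":[-0.0235,-0.0233,0.0055],"dr":[0.38,1.41,2.06],"gripper":1},{"offset":[-0.0235,-0.0233,0.0055],"dr":[0.38,1.41,2.06],"gripper":1},{"offset":[-0.0235,-0.0233,0.0055],"dr":[0.38,1.41,2.06],"gripper":1},{"offset":[-0.0235,-0.0233,0.0055],"dr":[0.38,1.41,2.06],"gripper":1},{"offset":[-0.0235,-0.0233,0.0055],"dr":[0.38,1.41,2.06],"gripper":1},{"offset":[-0.0235,-0.0233,0.0055],"dr":[0.38,1.41,2.06],"gripper":1},{"offset":[-0.0235,-0.0233,0.0055],"dr":[0.38,1.41,2.06],"gripper":1}]'
python3 -m crank '[{"offset":[-0.0235,-0.0233,0.0055],"dr":[0.38,1.41,2.06],"gripper":1},{"offset":[-0.0235,-0.0233,0.0055],"dr":[0.38,1.41,2.06],"gripper":1},{"offset":[-0.0235,-0.0233,0.0055],"dr":[0.38,1.41,2.06],"gripper":1},{"offset":[-0.0235,-0.0233,0.0055],"dr":[0.38,1.41,2.06],"gripper":1},{"offset":[-0.0235,-0.0233,0.0055],"dr":[0.38,1.41,2.06],"gripper":1},{"offset":[-0.0235,-0.0233,0.0055],"dr":[0.38,1.41,2.06],"gripper":1},{"offset":[-0.0235,-0.0233,0.0055],"dr":[0.38,1.41,2.06],"gripper":1},{"offset":[0,0,0],"dr":[0,0,0],"gripper":1}]'
cat > fh.py <<'E'
from h import *
s=snap("wrist");P=cloud(s);cv2.imwrite("pics/w10.png",s["frame"])
R0,p0=pose();h=cv2.cvtColor(s["frame"],cv2.COLOR_BGR2HSV).astype(int)
m=((h[...,0]<6)|(h[...,0]>174))&(h[...,1]>130)&(h[...,2]>60)&(P[...,2]>.15)&(P[...,2]<.172)&(np.hypot(P[...,0]-.6137,P[...,1]+.242)>.076)&(np.hypot(P[...,0]-.6137,P[...,1]+.242)<.15)
Q=P[m];print(len(Q),"z",np.median(Q[:,2]))
r=cv2.minAreaRect(Q[:,:2].astype(np.float32));print(np.round(r[0],4),np.round(r[1],4),r[2])
c=Q.mean(0)[:2];v=np.linalg.svd(Q[:,:2]-c,full_matrices=False)[2][0];v*=np.sign(v[1]);print("az",np.degrees(np.arctan2(v[1],v[0])))
A=np.array([.6137,-.242]);print("axis lateral off",np.cross(v,A-c))
G=c+v*((A-c)@v+.100);print("grip pt",G)
Rt=target(np.degrees(np.arctan2(v[1],v[0]))-180,0)
print("rot",R.from_matrix(R0.T@Rt).as_rotvec(degrees=True),"shift",R0.T@(np.r_[G,.117]-p0),bot.state()["q"])
E
python3 fh.py 2>/dev/null
```

```text
time_s: 31.42
ee_pos: [0.5158, 0.0611, 0.3109]
tcp_rot: [3.122, 0.172, 2.571]
wrist_force: [0.4, -0.3, 0.1]
opening: 0.0851
time_s: 32.42
ee_pos: [0.5438, -0.1705, 0.2854]
tcp_rot: [-3.135, -0.005, 2.318]
wrist_force: [-0.4, -0.3, -0.0]
opening: 0.085
690 z 0.15799384704325814
[ 0.5405 -0.1656] [0.0128 0.0601] 43.18846130371094
az 133.73466522456678
axis lateral off 6.853623253438162e-05
grip pt [ 0.54461755 -0.16969772]
rot [-0.29968545 -0.24041273 -0.83860466] shift [-0.00141538  0.00089212  0.16918911] [-0.38928631  0.0357612   1.4293466  -0.00305097  1.68246522 -1.13829468]
```

```bash
python3 -m crank '[{"offset":[-0.0014,0.001,0.03],"dr":[-0.3,-0.2,-0.8],"gripper":1},{"offset":[0,0,0.04],"dr":[0,0,0],"gripper":1},{"offset":[0,0,0.04],"dr":[0,0,0],"gripper":1},{"offset":[0,0,0.03],"dr":[0,0,0],"gripper":1},{"offset":[0,0,0.02],"dr":[0,0,0],"gripper":1},{"offset":[0,0,0],"dr":[0,0,0],"gripper":1}]'
python3 fh.py 2>/dev/null
```

```text
time_s: 33.22
ee_pos: [0.5459, -0.1679, 0.127]
tcp_rot: [3.141, -0.0, 2.336]
wrist_force: [-0.3, -0.7, 0.1]
opening: 0.0855
2537 z 0.15781925306193265
[ 0.5406 -0.1653] [0.0135 0.0605] 43.93173599243164
az 133.59950383134492
axis lateral off -0.00012733455908079533
grip pt [ 0.54464646 -0.16967003]
rot [0.09574636 0.13298817 0.23714272] shift [ 0.00087681 -0.002496    0.01183107] [-3.88895673e-01  9.57139806e-02  1.65338671e+00  5.92239442e-04
  1.38969189e+00 -1.15409535e+00]
```

```bash
python3 -m crank '[{"offset":[0.0005,-0.0018,0.011],"dr":[0,0,0.2],"gripper":1},{"offset":[0,0,0],"dr":[0,0,0],"gripper":1}]'
python3 fh.py 2>/dev/null | tail -2
python3 -m crank '[{"offset":[0,0,0],"dr":[0,0,0],"gripper":0.3},{"offset":[0,0,0],"dr":[0,0,0],"gripper":0.3},{"offset":[0,0,0],"dr":[0,0,0],"gripper":0.3},{"offset":[0,0,0],"dr":[0,0,0],"gripper":0.3},{"offset":[0,0,0],"dr":[0,0,0],"gripper":0.2},{"offset":[0,0,0],"dr":[0,0,0],"gripper":0.15},{"offset":[0,0,0],"dr":[0,0,0],"gripper":0.1},{"offset":[0,0,0],"dr":[0,0,0],"gripper":0},{"offset":[0,0,0],"dr":[0,0,0],"gripper":0},{"offset":[0,0,0],"dr":[0,0,0],"gripper":0}]'
cat > chk.py <<'E'
from h import *
for n in("top","scene"):
    t=snap(n);P=cloud(t);h=cv2.cvtColor(t["frame"],cv2.COLOR_BGR2HSV).astype(int)
    m=((h[...,0]<6)|(h[...,0]>174))&(h[...,1]>130)&(h[...,2]>60)&(P[...,2]>.1)&(np.hypot(P[...,0]-.6137,P[...,1]+.242)<.10)
    Q=P[m];top=np.percentile(Q[:,2],98);k=Q[Q[:,2]>top-.035]
    # top surface fit of rim: highest per angle
    A=np.arctan2(Q[:,1]+.242,Q[:,0]-.6137);b=((A+np.pi)/(2*np.pi)*16).astype(int)
    rim=np.array([Q[b==i][np.argmax(Q[b==i][:,2])] for i in range(16) if (b==i).sum()>5])
    c=np.linalg.lstsq(np.c_[rim[:,:2]-[.6137,-.242],np.ones(len(rim))],rim[:,2],rcond=None)[0]
    print(n,len(Q),"rim plane slope deg",np.degrees(c[:2]).round(1),"z",c[2].round(4),"n",len(rim))
E
python3 chk.py
```

```text
time_s: 33.52
ee_pos: [0.5454, -0.1701, 0.1177]
tcp_rot: [3.14, 0.003, 2.331]
wrist_force: [0.1, -0.0, 0.6]
opening: 0.0854
rot [ 0.11889646  0.17934216 -0.02878305] shift [ 0.00100027 -0.00043167  0.00107886] [-3.92423628e-01  1.01159760e-01  1.66778337e+00  6.41175564e-04
  1.36894697e+00 -1.15329512e+00]
time_s: 34.83
ee_pos: [0.5455, -0.17, 0.1179]
tcp_rot: [3.14, 0.003, 2.332]
wrist_force: [-2.1, 0.1, 1.9]
opening: 0.0116
top 153 rim plane slope deg [-186.    73.7] z 0.3737 n 5
scene 1320 rim plane slope deg [-0.2 -0.4] z 0.1594 n 16
```

```bash
python3 -m crank '[{"offset":[0,0,-0.004],"dr":[0,0,0],"gripper":0},{"offset":[0,0,-0.007],"dr":[0,0,0],"gripper":0},{"offset":[0,0,-0.007],"dr":[0,0,0],"gripper":0},{"offset":[0,0,-0.007],"dr":[0,0,0],"gripper":0},{"offset":[0,0,-0.007],"dr":[0,0,0],"gripper":0},{"offset":[0,0,0],"dr":[0,0,0],"gripper":0}]'
python3 chk.py
```

```text
time_s: 35.67
ee_pos: [0.546, -0.1702, 0.1509]
tcp_rot: [3.139, 0.004, 2.332]
wrist_force: [-0.4, 0.4, 0.3]
opening: 0.0118
top 121 rim plane slope deg [ 1.5 -1. ] z 0.1906 n 4
scene 1412 rim plane slope deg [-0.3  0.3] z 0.191 n 16
```

Level and rising with the gripper (rim at 0.191). Lifting the rest of the way.

```bash
python3 -m crank '[{"offset":[0,0,-0.01],"dr":[0,0,0],"gripper":0},{"offset":[0,0,-0.012],"dr":[0,0,0],"gripper":0},{"offset":[0,0,-0.012],"dr":[0,0,0],"gripper":0},{"offset":[0,0,-0.012],"dr":[0,0,0],"gripper":0},{"offset":[0,0,-0.012],"dr":[0,0,0],"gripper":0},{"offset":[0,0,-0.012],"dr":[0,0,0],"gripper":0},{"offset":[0,0,-0.008],"dr":[0,0,0],"gripper":0},{"offset":[0,0,0],"dr":[0,0,0],"gripper":0},{"offset":[0,0,0],"dr":[0,0,0],"gripper":0},{"offset":[0,0,0],"dr":[0,0,0],"gripper":0}]'
python3 chk.py; python3 - <<'E'
from h import *
scoop("scene")
a=snap("scene")["frame"];cv2.imwrite("pics/e.png",np.hstack([cv2.resize(a[80:230,95:245],(600,600))]))
E
```

```text
time_s: 37.02
ee_pos: [0.5448, -0.1698, 0.2271]
tcp_rot: [3.14, 0.002, 2.332]
wrist_force: [0.1, -0.7, -1.5]
opening: 0.0119
top 31 rim plane slope deg [1.2 1.3] z 0.2656 n 2
scene 1524 rim plane slope deg [-0.6  1.2] z 0.2671 n 16
scene 1669 [0.622 0.22 ] [0.081 0.123] 72.5 z [0.001 0.005 0.017 0.03  0.049]
```

View pics/e.png

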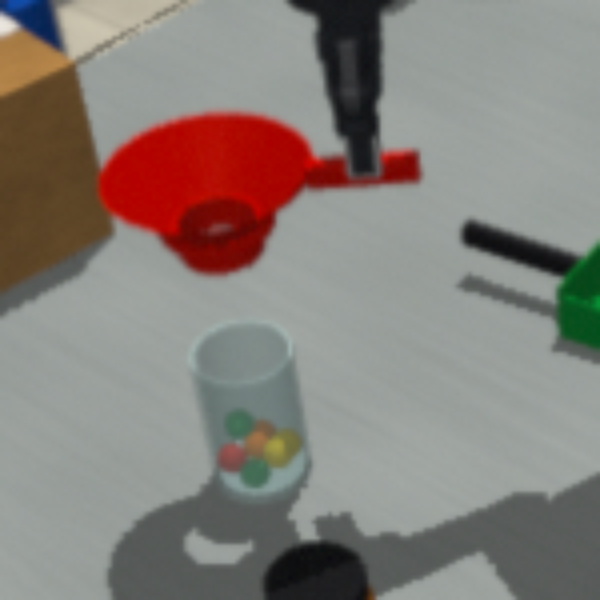

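The view shows the funnel level in the fingers above the upright jar. All seven sweets are in it: two green, two yellow, two orange and one red, around (235,425) to (290,450). Handing in.

```bash
python3 -c "
from cell import bot
print(bot.job_done())"
```

```text
the job is handed in; nothing more can be done
None
```

I tipped all seven sweets through the funnel into the jar and set the empty scoop back on the bench. I then lifted the funnel straight up by its handle and handed the job in at about 37 s. No verdict is reported back.

**Last checks:**
- **Sweets:** the final picture shows all seven in the jar (two green, two yellow, two orange, one red), and I saw none outside it.
- **Jar:** it is standing upright in the final picture. I did not measure its position again, and it showed no visible shift.
- **Scoop:** its floor measured flat on the bench, with the fingers open and clear of it.
- **Funnel:** the rim is level within about 1.5° at z ≈ 0.267, leaving about 89 mm of air between spout and jar. The wrist force of about −1.5 N agrees with a held funnel.
- **Lid, closed jar and cupcake stand:** the arm was never near them at low height, but I did not measure them again at the end.

**What went wrong or disagreed:**
- **First grasp of the scoop:** it was too shallow. The opening read about 7 mm instead of 14, and the scoop pivoted and slid about 10 mm, so I took it again deeper. Even in the good grips the opening read about 12 mm.
- **Carrying the scoop:** joint 2 read −0.892 against its −0.89 limit for a moment, so that pose was not fully reached. I backed it off by tilting the tool.

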